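# Lay out a trial cell string with busbar and logger

## Task

Set up the trial cell string on the board: stand the red-topped cell centred on the green disc, the blue-topped cell centred on the yellow disc, and the purple-topped cell between them, midway and in line. Lay the copper busbar level across the tops of the red and purple cells, along the row and centred over the gap between them, and stand the white logger upright in the middle of the blue cell's top. Leave the black-topped cell where it is.

Things in the scene. Friction and masses are not known exactly. Their poses are not given: they have to be found in the camera images.
- red_cell: loose dummy battery cell: a plain upright aluminium cylinder, 46 mm diameter, 70 mm tall, about 0.3 kg, whose top face and uppermost 16 mm are red. Origin at the centre of its underside, z up. It stands on the table, on one side of the board, at the start
- blue_cell: loose dummy battery cell: a plain upright aluminium cylinder, 46 mm diameter, 70 mm tall, about 0.3 kg, whose top face and uppermost 16 mm are blue. Origin at the centre of its underside, z up. It stands on the table, on one side of the board, at the start
- purple_cell: loose dummy battery cell: a plain upright aluminium cylinder, 46 mm diameter, 70 mm tall, about 0.3 kg, whose top face and uppermost 16 mm are purple. Origin at the centre of its underside, z up. It stands on the table, on one side of the board, at the start
- black_cell: loose dummy battery cell: a plain upright aluminium cylinder, 46 mm diameter, 70 mm tall, about 0.3 kg, whose top face and uppermost 16 mm are black. Origin at the centre of its underside, z up. It stands on the table, on one side of the board, at the start; it is not part of the string and is to be left alone
- busbar: loose flat copper bar on the table, 110 mm long (y axis), 20 wide (x axis), 5 thick, 0.11 kg, with a black upright grip block on its middle: 26 mm along y, 14 along x, 30 tall (top 35 mm above the bar's underside); take it by the 14 mm width. Origin at the centre of the underside, z up; both ends alike. Length starts within 30 degrees of world y
- logger: loose white plastic temperature logger: an upright cylinder, 32 mm diameter, 36 mm tall, about 0.04 kg, with a thin grey band and a small green dot on top. Origin at the centre of its underside, z up. It stands on the table at the start
- green_disc: green tape disc, 60 mm diameter, no real height, flat on the fixed off-white board (260 x 110 mm, 8 mm thick, thin green stripes on its long edges; placed and turned afresh). Origin at the disc's centre on the board's top, 8 mm above the table. y axis along the row, the line through both discs (yellow disc 150 mm off at +y or -y); x across the row, z up
- yellow_disc: yellow tape disc, 60 mm diameter, no real height, flat on the fixed off-white board (260 x 110 mm, 8 mm thick, thin green stripes on its long edges; placed and turned afresh). Origin at the disc's centre on the board's top, 8 mm above the table. y axis along the row, the line through both discs (green disc 150 mm off at +y or -y); x across the row, z up
There are look-alikes about, which are no part of the job. Leave any turquoise look-alike of the busbar alone. Several things have the shape of the logger; the one meant has the colours described above.

How it is judged:
At the end, for the whole second after the job is handed in: Red, blue cells within 12 mm of green, yellow disc centres; purple within 12 mm of their line, 61-89 mm from each; busbar level on red and purple, 22-53 mm from both axes, 15 mm from the line, 0.25 rad; logger on blue within 12 mm; heights within 4 mm, upright (0.06 rad), at rest (horizontal distance between red_cell and green_disc below 0.012 m and horizontal distance between blue_cell and yellow_disc below 0.012 m and x of purple_cell in the frame of green_disc between -0.012 and 0.012 m and horizontal distance between purple_cell and green_disc between 0.061 and 0.089 m and horizontal distance between purple_cell and yellow_disc between 0.061 and 0.089 m and height (world z) of red_cell between 0.004 and 0.012 m and angle between each of red_cell, blue_cell, purple_cell, busbar, logger's own z axis and vertical below 0.06 rad and height (world z) of blue_cell between 0.004 and 0.012 m and height (world z) of purple_cell between 0.004 and 0.012 m and horizontal distance between busbar and red_cell between 0.022 and 0.053 m and horizontal distance between busbar and purple_cell between 0.022 and 0.053 m and x of busbar in the frame of green_disc between -0.015 and 0.015 m and angle between the y axis of busbar and the y axis of green_disc, either way round below 0.25 rad and height (world z) of busbar between 0.074 and 0.082 m and horizontal distance between logger and blue_cell below 0.012 m and height (world z) of logger between 0.074 and 0.082 m and linear speed of each of red_cell, blue_cell, purple_cell, busbar, logger below 0.02 m/s and angular speed of each of red_cell, blue_cell, purple_cell, busbar, logger below 0.2 rad/s); the robot touches nothing.
It fails at once if the black-topped cell is displaced by more than 20 mm or tipped over (distance of black_cell from where it was at the start of the episode above 0.02 m or angle between black_cell's own z axis and vertical above 0.3 rad).
It also fails if it takes over 128 s, if anything falls off the work surface, if the arm or the gripper's body presses on something with over 40 N, if the wrist force passes 120 N, or if a joint passes its speed limit or range.

## Robot

A 7-joint arm with a two-finger parallel gripper is mounted at the origin on the work surface. World frame = base frame: x ahead of the robot, y to its left, z up, the work surface at z = 0. Lengths are in m, angles in rad, forces in N, time in s.
With the tool pointing down it reaches from about 0.4 to 0.85 m from the base axis. Payload 10.4 kg.
Tool frame: the origin (TCP) lies at the very end of the fingers, on their centre line; the grasp point (between the pads) lies 19 mm behind it; z points along the fingers, y is the line along which they close (so a half turn about z gives the same grasp; the last joint's range is limited). The gripper opens to 85 mm and grips with 20 to 120 N. Pads are 22 mm wide; open, the fingers measure 114 mm over their backs; the gripper's body (76 mm by 85 mm) begins 54 mm behind the grasp point. The pads swing forward as they close: fully open they stand 13 mm farther back than shut.
Start: joints at [1.115, 0.332, -0.065, 1.46, 0.022, 1.35, -0.088], TCP at [0.262, -0.567, 0.231] pointing down, gripper open.
Joint ranges: [-2.6, 2.6], [-0.5, 2.12], [-1.47, 1.34], [0.16, 2.42], [-1.27, 4.41], [0.06, 2.06], [-2.6, 2.6]. Speed limits (rad/s): [2.22, 2.22, 2.79, 2.79, 3.14, 3.14, 3.14].

## Interface

Orientations are given as a unit quaternion [x, y, z, w].
In Python, from workcell import manip gives the robot as it stands.
- The arm moves only by the shell command python3 -m jog 'ROWS' [FORCE]. ROWS is a JSON list that holds a single list of rows (three levels of brackets), with 1 to 20 rows, each of 7 numbers: a rotation vector rx, ry, rz in rad, then dx, dy, dz in m, then the opening from 0.0 (shut) to 1.0 (fully open); each row is the pose to reach, as a shift and turn from the pose commanded when the command began, along the tool's axes at that moment; what a row does not reach only later rows make up. A row lasts 1/8 s, in which the tool goes at most 0.0625 m and 0.188 rad, less where a joint would pass 70% of its speed; a pose out of reach is approached as far as the arm can. The fingers move at their own pace and stop on an object; FORCE is the grip in N (left out, the last holds). Time passes only in rows, so rows that do not move let the fingers close. It prints the time, the measured TCP pose, the force, the opening and the grip force at its end. Input that does not fit is refused with a message, and nothing moves.
- manip.get_obs(): the state, without advancing time (a new reading comes with each control period).
- manip.camera(name): name is "side" or "top"; returns the picture (384x512x3 uint8, blue, green, red); there is no depth.
- manip.calibration(name): a dict with "fx", "fy", "cx", "cy" (pixels), "world_from_camera" (4x4, takes a point from camera to world coordinates). Camera axes: x right, y up, looking along -z (the intrinsics and any distortion apply to the point x, -y, -z); pixel columns grow to the right and rows downward; lengths in m; the calibration is good to about 2 mm. A picture is of the moment at which its call begins. calibration takes no time and is no camera call.
- manip.hand_in(): hands the job in; it is judged then, once.
Trained networks look in the newest picture that a camera, given by its name, has taken for a name from the list of things; names that differ only in an ending like _2 or _b are one class to them, and where a whole thing is asked for, a point or a joint stands for the part that bears it (a point fixed in the world has none). Each returns a list of dicts, best first, with "confidence" (0 to 1); they miss things now and then, are a little off and sometimes report something else, mostly with a low value. They report only what shows in the picture. A call takes as long as a camera call. They do not tell look-alikes from the thing itself.
- manip.outline_of(camera, thing): "mask" (384x512 bool, what is visible of it) and "bbox" ([left, top, right, bottom] in pixels, round what is visible of it).
The state is a dict: "clock": time; "joint_pos": joint angles; "joint_velocities": joint speeds; "tau": joint torques, N m; "position": TCP position; "ee_rot": TCP orientation; "ft_force": force on the tool from outside, world axes, zero at the start; "torque": the same for the moment, N m; "grip_width": opening from 0.0 (shut) to 1.0 (fully open); "grasp_force": force on a finger pad.
Only numpy, scipy, OpenCV 4.12 (cv2) and the standard library are available. Lean on these libraries where they do the work, as an engineer would, in place of code of your own. Each camera call takes 0.05 s, during which the arm holds its last target. There are 200 camera calls.

## Working session

There is one attempt and no reset: what is moved stays moved. The work goes in short steps, Python scripts to look and compute and a shell command to move; the robot and the scene stay as the last step left them, time stands still between calls to the robot, and variables do not carry over. Pictures are saved under pics/ and viewed, at most 14 in all, crops included, and the job is handed in when it is done.

```bash
mkdir -p pics; ls; python3 - <<'E'
from workcell import manip
import cv2
for c in("top","side"):
    im=manip.camera(c); cv2.imwrite(f"pics/{c}0.png",im); k=manip.calibration(c); print(k)
o=manip.get_obs(); print(o)
E
```

```text
pics
{'fx': 367.51110615952354, 'fy': 367.51110615952354, 'cx': 258.2670423339027, 'cy': 188.86217573926615, 'world_from_camera': array([[-0.01540905,  0.99336591, -0.11395932,  0.31548564],
       [-0.99957159, -0.0181403 , -0.02296874,  0.01682542],
       [-0.02488362,  0.11355657,  0.99321987,  1.17300918],
       [ 0.        ,  0.        ,  0.        ,  1.        ]])}
{'fx': 453.23182225028984, 'fy': 453.23182225028984, 'cx': 257.8901753753328, 'cy': 197.51602291878334, 'world_from_camera': array([[ 0.9957286 ,  0.05434143, -0.07464285,  0.34824375],
       [-0.09217899,  0.53911891, -0.83717014, -0.98201428],
       [-0.00525165,  0.84047475,  0.54182526,  0.68640674],
       [ 0.        ,  0.        ,  0.        ,  1.        ]])}
{'clock': 0.1, 'joint_pos': array([ 1.11543228,  0.33282518, -0.06469721,  1.46081682,  0.0215926 ,
        1.34991805, -0.08848793]), 'joint_velocities': array([-4.17615692e-04, -2.07807762e-03, -1.41686034e-03, -2.16585397e-03,
       -3.97364557e-04,  1.10380176e-03,  6.22974293e-06]), 'tau': array([ 1.33219306e-03, -6.26746058e+01,  4.90985450e-02, -3.92432392e+01,
        1.63779734e-02,  6.89036620e-03, -2.37804238e-05]), 'position': array([ 0.26197563, -0.567087  ,  0.23060452]), 'ee_rot': array([ 9.76677603e-01,  2.14710165e-01, -1.60959323e-04, -6.15480015e-04]), 'ft_force': array([-0.48302682, -0.28814956, -0.02552327]), 'torque': array([ 0.01622113, -0.01678199, -0.01285422]), 'grasp_force': 0.0, 'grip_width': 1.0021686414428044}
```

View pics/top0.png

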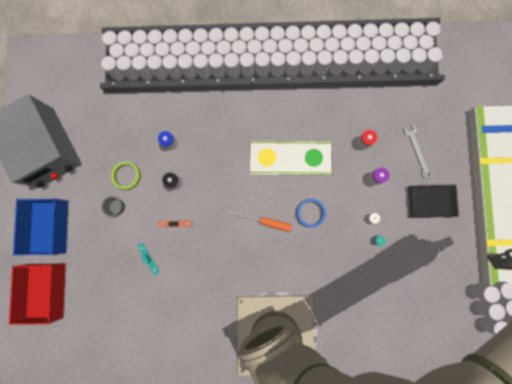

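View pics/side0.png

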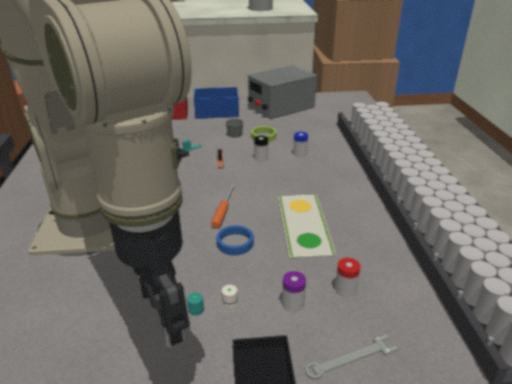

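The top view shows the red cap at (369,137), purple at (381,175), blue at (166,139) and black at (171,180). The yellow disc is at (267,157) and the green disc at (314,157). The copper bar is at (174,224), with the turquoise decoy bar at (148,258). The logger shapes are white (374,218), turquoise (380,240) and grey (113,206).

I'll locate each thing with colour masks from both cameras.

```bash
cat > h.py <<'E'
from workcell import manip
import cv2, numpy as np
from scipy.optimize import least_squares
K={c:manip.calibration(c) for c in("top","side")}
def proj(c,P):
    k=K[c];T=np.linalg.inv(k["world_from_camera"]);q=np.atleast_2d(P)@T[:3,:3].T+T[:3,3]
    return np.c_[k["cx"]+k["fx"]*q[:,0]/-q[:,2],k["cy"]-k["fy"]*q[:,1]/-q[:,2]]
def cyl(x,y,r,z0,z1):
    a=np.linspace(0,2*np.pi,48);p=np.c_[x+r*np.cos(a),y+r*np.sin(a)]
    return np.vstack([np.c_[p,0*a+z] for z in(z0,z1)])
def cen(pts):
    h=cv2.convexHull(pts.astype(np.float32));m=cv2.moments(h)
    return np.array([m["m10"],m["m01"]])/m["m00"],m["m00"]
H={"red":(0,8,120,60),"green":(50,70,120,60),"blue":(112,126,120,60),"purple":(130,150,100,40),"yellow":(20,30,120,100),
 "white":(0,180,0,0),"black":(0,180,0,0),"copper":(3,15,100,60)}
def mask(im,col,seed,w=22):
    hsv=cv2.cvtColor(im,cv2.COLOR_BGR2HSV)
    if col=="white": m=(hsv[...,1]<60)&(hsv[...,2]>165)
    elif col=="black": m=hsv[...,2]<55
    else:
        a,b,s,v=H[col];h=hsv[...,0];m=(h>=a)&(h<=b)&(hsv[...,1]>s)&(hsv[...,2]>v)
        if col=="red": m|=(h>172)&(hsv[...,1]>s)&(hsv[...,2]>v)
    z=np.zeros(m.shape,bool);u,v=map(int,seed);z[max(v-w,0):v+w,max(u-w,0):u+w]=1
    return m&z
def locate(col,g,r,z0,z1,cams=("top","side"),ims=None,w=22):
    """xy by matching mask centroid with the projected cylinder centroid; g = rough xy"""
    out=[]
    for c in cams:
        im=ims[c];m=mask(im,col,proj(c,[*g,(z0+z1)/2])[0],w).astype(np.uint8)
        n,l,s,_=cv2.connectedComponentsWithStats(m)
        if n<2: print(col,c,"none");continue
        k=1+s[1:,4].argmax();cc,A=cen(np.argwhere(l==k)[:,::-1])
        f=lambda p:cen(proj(c,cyl(*p,r,z0,z1)))[0]-cc
        p=least_squares(f,g,x_scale=.01,diff_step=1e-4).x;out.append(p)
        print(col,c,p.round(4),"area",s[k,4],"exp",round(cen(proj(c,cyl(*p,r,z0,z1)))[1]))
    return out
def ray(c,uv,z):
    k=K[c];M=k["world_from_camera"];d=M[:3,:3]@[(uv[0]-k["cx"])/k["fx"],-(uv[1]-k["cy"])/k["fy"],-1]
    return (M[:3,3]+d*(z-M[2,3])/d[2])[:2]
E
python3 - <<'E'
from h import *
ims={c:manip.camera(c) for c in K}
for col,s,r,z0,z1 in [("red",(369,137),.023,.054,.07),("purple",(381,175),.023,.054,.07),("blue",(166,139),.023,.054,.07),("black",(171,180),.023,.054,.07),
 ("yellow",(267,157),.03,.008,.008),("green",(314,157),.03,.008,.008),("white",(374,218),.016,0,.036)]:
    locate(col,ray("top",s,(z0+z1)/2),r,z0,z1,ims=ims,w=14)
m=mask(ims["top"],"copper",(174,224));r=cv2.minAreaRect(np.argwhere(m)[:,::-1].astype(np.float32));print(r)
b=[ray("top",q,.004) for q in cv2.boxPoints(r)];print(np.mean(b,0),np.round(b,3))
for n,s in (("grey",(113,206)),("turq",(380,240)),("screwdriver",(275,224)),("ring",(310,213)),("tray",(432,201))):print(n,ray("top",s,.02).round(3))
im=ims["top"]
cv2.imwrite("pics/crop.png",np.hstack([cv2.resize(im[200:280,90:200],None,fx=3.5,fy=3.5,interpolation=2),cv2.resize(im[200:280,340:450],None,fx=3.5,fy=3.5,interpolation=2)]))
E
```

```text
red top [ 0.5967 -0.2993] area 170 exp 202
red side [ 0.5943 -0.2985] area 346 exp 402
purple top [ 0.4786 -0.3293] area 157 exp 207
purple side [ 0.4767 -0.3283] area 353 exp 437
blue top [0.6065 0.3302] area 154 exp 195
blue side [0.6047 0.3311] area 96 exp 134
black top [0.475  0.3131] area 90 exp 196
black side [0.474  0.3108] area 83 exp 140
yellow top [0.5522 0.0149] area 230 exp 267
yellow side [0.5502 0.0159] area 187 exp 217
green top [ 0.5487 -0.135 ] area 193 exp 270
green side [ 0.546  -0.1339] area 225 exp 302
white top [ 0.3499 -0.3182] area 134 exp 119
white side [ 0.3488 -0.2945] area 137 exp 331
((174.5, 223.5), (5.0, 33.0), 90.0)
[0.343419   0.31259008] [[0.352 0.366]
 [0.351 0.26 ]
 [0.335 0.26 ]
 [0.336 0.365]]
grey [0.401 0.505]
turq [ 0.282 -0.33 ]
screwdriver [ 0.336 -0.007]
ring [ 0.369 -0.117]
tray [ 0.4   -0.496]
```

View pics/crop.png

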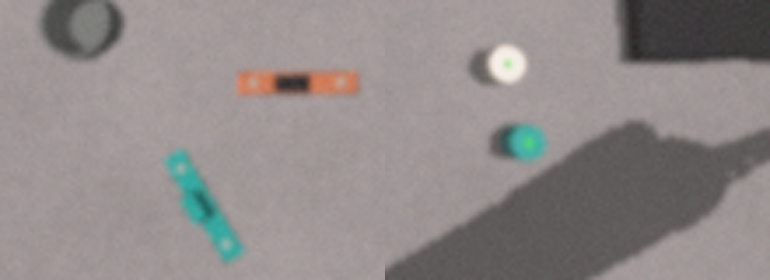

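The only white logger is at (374,218), with a light body and green dot; (380,240) is turquoise and (113,206) is dark grey, so white fits. Of the two bars, the one at (174,224) is copper and (148,258) is turquoise, so copper fits. The crop confirms both choices.

I'll start with the red cell, turning the tool so its y axis lies along world x, across the row.

```bash
python3 -m jog '[[[0, 0, -0.15, 0.05, -0.012, 0, 1], [0, 0, -0.31, 0.1, -0.025, 0, 1], [0, 0, -0.47, 0.15, -0.037, 0.01, 1], [0, 0, -0.62, 0.2, -0.05, 0.02, 1], [0, 0, -0.78, 0.25, -0.062, 0.03, 1], [0, 0, -0.94, 0.3, -0.075, 0.045, 1], [0, 0, -1.08, 0.35, -0.087, 0.06, 1], [0, 0, -1.138, 0.4, -0.1, 0.08, 1], [0, 0, -1.138, 0.415, -0.1036, 0.09, 1], [0, 0, -1.138, 0.415, -0.1036, 0.09, 1], [0, 0, -1.138, 0.415, -0.1036, 0.09, 1], [0, 0, -1.138, 0.415, -0.1036, 0.09, 1]]]' 40
```

```text
clock: 1.7
position: [0.5946, -0.3012, 0.1422]
ee_rot: [0.708, 0.706, -0.0, 0.001]
ft_force: [-0.7, -0.6, 0.3]
grip_width: 1.0
grasp_force: 0.0
```

```bash
python3 -m jog '[[[0, 0, 0, 0.002, 0.001, 0.03, 1], [0, 0, 0, 0.002, 0.001, 0.06, 1], [0, 0, 0, 0.002, 0.001, 0.09, 1], [0, 0, 0, 0.002, 0.001, 0.114, 1], [0, 0, 0, 0.002, 0.001, 0.114, 1], [0, 0, 0, 0.002, 0.001, 0.114, 0.3], [0, 0, 0, 0.002, 0.001, 0.114, 0.3], [0, 0, 0, 0.002, 0.001, 0.114, 0.3], [0, 0, 0, 0.002, 0.001, 0.114, 0.3], [0, 0, 0, 0.002, 0.001, 0.114, 0.3], [0, 0, 0, 0.002, 0.001, 0.114, 0.3], [0, 0, 0, 0.002, 0.001, 0.114, 0.3], [0, 0, 0, 0.002, 0.001, 0.114, 0.3]]]' 40
```

```text
clock: 3.32
position: [0.597, -0.2978, 0.0289]
ee_rot: [0.707, 0.707, 0.0, 0.001]
ft_force: [-2.4, 0.8, 6.5]
grip_width: 0.531
grasp_force: 40.8
```

```bash
python3 -m jog '[[[0, 0, 0, 0, 0, -0.02, 0.3], [0, 0, 0, 0, 0, -0.05, 0.3], [0, 0, 0, 0.04, -0.012, -0.06, 0.3], [0, 0, 0, 0.08, -0.025, -0.06, 0.3], [0, 0, 0, 0.12, -0.037, -0.06, 0.3], [0, 0, 0, 0.15, -0.046, -0.06, 0.3], [0, 0, 0, 0.164, -0.0497, -0.05, 0.3], [0, 0, 0, 0.164, -0.0497, -0.03, 0.3], [0, 0, 0, 0.164, -0.0497, -0.015, 0.3], [0, 0, 0, 0.164, -0.0497, -0.0095, 0.3], [0, 0, 0, 0.164, -0.0497, -0.0085, 0.3], [0, 0, 0, 0.164, -0.0497, -0.0085, 0.3]]]'
```

```text
clock: 4.82
position: [0.5464, -0.1348, 0.0369]
ee_rot: [0.708, 0.706, -0.001, -0.0]
ft_force: [-10.4, 1.2, 18.0]
grip_width: 0.53
grasp_force: 44.2
```

```bash
python3 -m jog '[[[0, 0, 0, 0.164, -0.0497, -0.0085, 1], [0, 0, 0, 0, 0, 0, 1]]]'  >/dev/null 2>&1 & sleep 0; wait; python3 -c "
from workcell import manip
o=manip.get_obs();print(o['clock'],o['position'],o['grip_width'],o['ft_force'])"
```

```text
5.075 [ 0.54676344 -0.12412071  0.03597744] 0.9240936159933625 [ 1.66588455 -0.92383734  0.30387691]
```

I typed that command wrong: rows are relative to the current pose, and I repeated the old offsets. I'll hold, rise straight up and see what it did to the red cell.

```bash
python3 -m jog '[[[0, 0, 0, 0, 0, 0, 1], [0, 0, 0, 0, 0, 0, 1], [0, 0, 0, 0, 0, -0.04, 1], [0, 0, 0, 0, 0, -0.09, 1], [0, 0, 0, -0.06, -0.03, -0.12, 1], [0, 0, 0, -0.12, -0.05, -0.12, 1], [0, 0, 0, -0.18, -0.07, -0.12, 1], [0, 0, 0, -0.195, -0.07, -0.12, 1], [0, 0, 0, -0.195, -0.07, -0.12, 1], [0, 0, 0, -0.195, -0.07, -0.12, 1]]]'; python3 - <<'E'
from h import *
ims={c:manip.camera(c) for c in K}
cv2.imwrite("pics/s1.png",ims["side"])
locate("red",(.547,-.13),.023,.062,.078,ims=ims)
locate("purple",(.4777,-.3288),.023,.054,.07,ims=ims)
E
```

```text
clock: 6.32
position: [0.4775, -0.3267, 0.1557]
ee_rot: [0.706, 0.708, 0.0, -0.0]
ft_force: [0.8, 0.4, 0.7]
grip_width: 0.998
grasp_force: 0.0
red top [ 0.5446 -0.1326] area 151 exp 196
red side [ 0.5437 -0.1324] area 235 exp 287
purple top [ 0.4786 -0.3293] area 157 exp 207
purple side [ 0.4764 -0.3274] area 374 exp 436
```

View pics/s1.png

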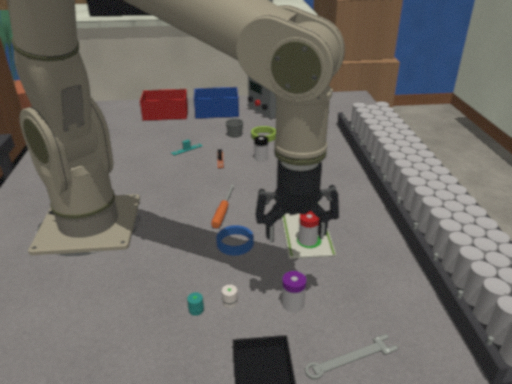

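The side view shows the red cell upright on the green disc at (309,228), measured about 4 mm from its centre, so it's fine. Next is purple.

```bash
python3 -m jog '[[[0, 0, 0, -0.002, 0, 0.03, 1], [0, 0, 0, -0.002, 0, 0.06, 1], [0, 0, 0, -0.002, 0, 0.09, 1], [0, 0, 0, -0.002, 0, 0.115, 1], [0, 0, 0, -0.002, 0, 0.128, 1], [0, 0, 0, -0.002, 0, 0.128, 0.3], [0, 0, 0, -0.002, 0, 0.128, 0.3], [0, 0, 0, -0.002, 0, 0.128, 0.3], [0, 0, 0, -0.002, 0, 0.128, 0.3], [0, 0, 0, -0.002, 0, 0.128, 0.3], [0, 0, 0, -0.002, 0, 0.128, 0.3], [0, 0, 0, -0.002, 0, 0.128, 0.3]]]'
```

```text
clock: 7.92
position: [0.4776, -0.3306, 0.0292]
ee_rot: [0.707, 0.707, 0.0, 0.001]
ft_force: [0.1, 1.1, 7.4]
grip_width: 0.531
grasp_force: 40.7
```

```bash
python3 -m jog '[[[0, 0, 0, 0, 0, -0.03, 0.3], [0, 0, 0, 0, 0, -0.07, 0.3], [0, 0, 0, 0.02, 0.006, -0.11, 0.3], [0, 0, 0, 0.065, 0.018, -0.12, 0.3], [0, 0, 0, 0.115, 0.03, -0.12, 0.3], [0, 0, 0, 0.165, 0.043, -0.12, 0.3], [0, 0, 0, 0.215, 0.057, -0.12, 0.3], [0, 0, 0, 0.255, 0.068, -0.12, 0.3], [0, 0, 0, 0.269, 0.0717, -0.11, 0.3], [0, 0, 0, 0.269, 0.0717, -0.09, 0.3], [0, 0, 0, 0.269, 0.0717, -0.06, 0.3], [0, 0, 0, 0.269, 0.0717, -0.03, 0.3], [0, 0, 0, 0.269, 0.0717, -0.015, 0.3], [0, 0, 0, 0.269, 0.0717, -0.009, 0.3], [0, 0, 0, 0.269, 0.0717, -0.0085, 0.3], [0, 0, 0, 0.269, 0.0717, -0.0085, 0.3]]]'
```

```text
clock: 9.93
position: [0.549, -0.0616, 0.0372]
ee_rot: [0.707, 0.707, 0.0, 0.001]
ft_force: [-1.3, -0.6, 1.9]
grip_width: 0.528
grasp_force: 42.6
```

```bash
python3 -m jog '[[[0, 0, 0, 0, 0, 0, 1], [0, 0, 0, 0, 0, 0, 1], [0, 0, 0, 0, 0, 0, 1], [0, 0, 0, 0, 0, 0, 1], [0, 0, 0, 0, 0, -0.03, 1], [0, 0, 0, 0, 0, -0.07, 1], [0, 0, 0, 0, 0, -0.12, 1], [0, 0, 0, 0.06, 0.01, -0.12, 1], [0, 0, 0, 0.12, 0.02, -0.12, 1], [0, 0, 0, 0.18, 0.03, -0.12, 1], [0, 0, 0, 0.24, 0.035, -0.12, 1], [0, 0, 0, 0.3, 0.045, -0.12, 1], [0, 0, 0, 0.35, 0.05, -0.12, 1], [0, 0, 0, 0.39, 0.056, -0.12, 1], [0, 0, 0, 0.39, 0.056, -0.12, 1], [0, 0, 0, 0.39, 0.056, -0.12, 1]]]'; python3 - <<'E'
from h import *
ims={c:manip.camera(c) for c in K}
locate("red",(.547,-.133),.023,.062,.078,ims=ims)
locate("purple",(.549,-.0595),.023,.062,.078,ims=ims)
E
```

```text
clock: 11.92
position: [0.6046, 0.3281, 0.1559]
ee_rot: [0.707, 0.707, -0.0, 0.0]
ft_force: [-0.1, -0.2, -0.0]
grip_width: 1.005
grasp_force: 0.0
red top [ 0.5447 -0.1326] area 153 exp 196
red side [ 0.5428 -0.1316] area 236 exp 287
purple top [ 0.5487 -0.059 ] area 128 exp 193
purple side [ 0.5478 -0.0589] area 179 exp 250
```

```bash
python3 -m jog '[[[0, 0, 0, 0.002, 0.001, 0.03, 1], [0, 0, 0, 0.002, 0.001, 0.06, 1], [0, 0, 0, 0.002, 0.001, 0.09, 1], [0, 0, 0, 0.002, 0.001, 0.115, 1], [0, 0, 0, 0.002, 0.001, 0.128, 1], [0, 0, 0, 0.002, 0.001, 0.128, 0.3], [0, 0, 0, 0.002, 0.001, 0.128, 0.3], [0, 0, 0, 0.002, 0.001, 0.128, 0.3], [0, 0, 0, 0.002, 0.001, 0.128, 0.3], [0, 0, 0, 0.002, 0.001, 0.128, 0.3], [0, 0, 0, 0.002, 0.001, 0.128, 0.3], [0, 0, 0, 0.002, 0.001, 0.128, 0.3]]]'
```

```text
clock: 13.52
position: [0.6061, 0.3311, 0.0298]
ee_rot: [0.707, 0.707, 0.001, 0.0]
ft_force: [-0.7, -1.0, 7.1]
grip_width: 0.528
grasp_force: 41.5
```

```bash
python3 -m jog '[[[0, 0, 0, 0, 0, -0.03, 0.3], [0, 0, 0, 0, 0, -0.07, 0.3], [0, 0, 0, -0.02, -0.004, -0.11, 0.3], [0, 0, 0, -0.065, -0.01, -0.12, 0.3], [0, 0, 0, -0.115, -0.02, -0.12, 0.3], [0, 0, 0, -0.165, -0.028, -0.12, 0.3], [0, 0, 0, -0.215, -0.037, -0.12, 0.3], [0, 0, 0, -0.265, -0.046, -0.12, 0.3], [0, 0, 0, -0.3, -0.052, -0.12, 0.3], [0, 0, 0, -0.3155, -0.0549, -0.11, 0.3], [0, 0, 0, -0.3155, -0.0549, -0.09, 0.3], [0, 0, 0, -0.3155, -0.0549, -0.06, 0.3], [0, 0, 0, -0.3155, -0.0549, -0.03, 0.3], [0, 0, 0, -0.3155, -0.0549, -0.015, 0.3], [0, 0, 0, -0.3155, -0.0549, -0.009, 0.3], [0, 0, 0, -0.3155, -0.0549, -0.0085, 0.3], [0, 0, 0, -0.3155, -0.0549, -0.0085, 0.3]]]'
```

```text
clock: 15.65
position: [0.5512, 0.0158, 0.0378]
ee_rot: [0.707, 0.707, 0.001, 0.0]
ft_force: [-1.8, 2.1, 4.2]
grip_width: 0.53
grasp_force: 42.3
```

```bash
python3 -m jog '[[[0, 0, 0, 0, 0, 0, 1], [0, 0, 0, 0, 0, 0, 1], [0, 0, 0, 0, 0, 0, 1], [0, 0, 0, 0, 0, 0, 1], [0, 0, 0, 0, 0, -0.03, 1], [0, 0, 0, 0, 0, -0.07, 1], [0, 0, 0, 0, 0, -0.11, 1], [0, 0, 0, 0.05, -0.035, -0.11, 1], [0, 0, 0, 0.1, -0.07, -0.11, 1], [0, 0, 0, 0.15, -0.105, -0.11, 1], [0, 0, 0, 0.2, -0.14, -0.11, 1], [0, 0, 0, 0.25, -0.175, -0.11, 1], [0, 0, 0, 0.285, -0.2, -0.11, 1], [0, 0, 0, 0.297, -0.208, -0.11, 1], [0, 0, 0, 0.297, -0.208, -0.11, 1], [0, 0, 0, 0.297, -0.208, -0.11, 1]]]'; python3 - <<'E'
from h import *
ims={c:manip.camera(c) for c in K}
locate("blue",(.551,.0155),.023,.062,.078,ims=ims)
locate("black",(.4745,.312),.023,.054,.07,ims=ims,w=12)
E
```

```text
clock: 17.65
position: [0.3436, 0.3109, 0.1466]
ee_rot: [0.708, 0.706, -0.0, 0.0]
ft_force: [-0.1, 0.1, -0.4]
grip_width: 1.001
grasp_force: 0.0
blue top [0.5502 0.0142] area 129 exp 191
blue side [0.5499 0.0146] area 175 exp 219
black top [0.475  0.3133] area 91 exp 196
black side [0.4735 0.3114] area 93 exp 140
```

```bash
python3 -m jog '[[[0, 0, 0, 0.001, -0.001, 0.03, 1], [0, 0, 0, 0.001, -0.001, 0.07, 0.6], [0, 0, 0, 0.001, -0.001, 0.1, 0.6], [0, 0, 0, 0.001, -0.001, 0.125, 0.6], [0, 0, 0, 0.001, -0.001, 0.134, 0.6], [0, 0, 0, 0.001, -0.001, 0.134, 0.6], [0, 0, 0, 0.001, -0.001, 0.134, 0], [0, 0, 0, 0.001, -0.001, 0.134, 0], [0, 0, 0, 0.001, -0.001, 0.134, 0], [0, 0, 0, 0.001, -0.001, 0.134, 0], [0, 0, 0, 0.001, -0.001, 0.134, 0], [0, 0, 0, 0.001, -0.001, 0.134, 0], [0, 0, 0, 0.001, -0.001, 0.134, 0], [0, 0, 0, 0.001, -0.001, 0.134, 0]]]'
```

```text
clock: 19.5
position: [0.3422, 0.3135, 0.0136]
ee_rot: [0.707, 0.707, 0.001, 0.0]
ft_force: [-0.9, -1.5, 6.9]
grip_width: 0.157
grasp_force: 39.5
```

```bash
python3 -m jog '[[[0, 0, 0, 0, 0, -0.02, 0], [0, 0, 0, 0, 0, -0.06, 0], [0, 0, 0, 0, 0, -0.1, 0], [0, 0, 0, -0.03, 0.015, -0.13, 0], [0, 0, 0, -0.075, 0.038, -0.13, 0], [0, 0, 0, -0.12, 0.06, -0.13, 0], [0, 0, 0, -0.165, 0.083, -0.13, 0], [0, 0, 0, -0.21, 0.105, -0.13, 0], [0, 0, 0, -0.255, 0.128, -0.13, 0], [0, 0, 0, -0.3, 0.151, -0.13, 0], [0, 0, 0, -0.345, 0.173, -0.13, 0], [0, 0, 0, -0.385, 0.194, -0.13, 0], [0, 0, 0, -0.408, 0.205, -0.125, 0], [0, 0, 0, -0.408, 0.205, -0.11, 0], [0, 0, 0, -0.408, 0.205, -0.1, 0], [0, 0, 0, -0.408, 0.205, -0.095, 0], [0, 0, 0, -0.408, 0.205, -0.095, 0]]]'; python3 - <<'E'
from h import *
ims={c:manip.camera(c) for c in K}
cv2.imwrite("pics/s2.png",cv2.resize(ims["side"][140:280,200:400],None,fx=4,fy=4,interpolation=2))
print(manip.get_obs()["position"])
E
```

```text
clock: 21.62
position: [0.5462, -0.0939, 0.1076]
ee_rot: [0.707, 0.708, -0.0, -0.0]
ft_force: [0.4, 0.3, -0.6]
grip_width: 0.148
grasp_force: 39.3
[ 0.54671859 -0.09432902  0.1082391 ]
```

View pics/s2.png

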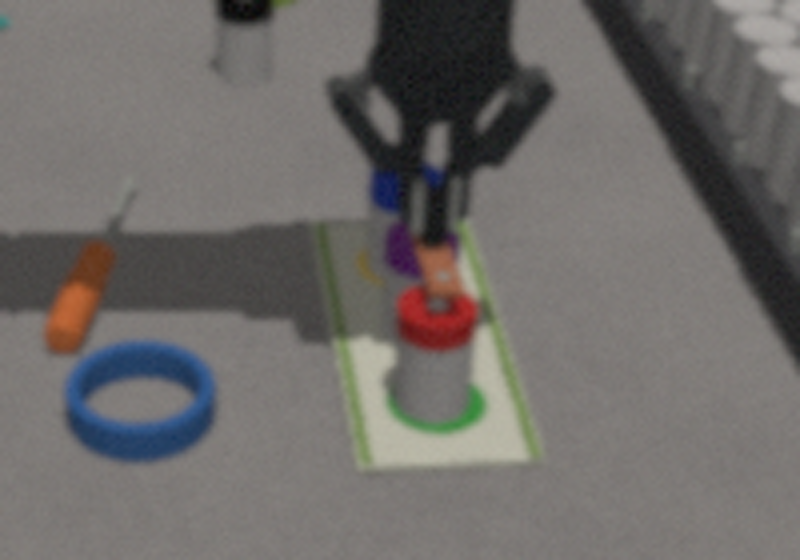

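The enlarged side view shows the bar aligned with the row above red and purple, with its near end over the red top at (435,290) in the crop. I'll lower it by the remaining 16 mm.

```bash
python3 -m jog '[[[0, 0, 0, -0.001, 0, 0.006, 0], [0, 0, 0, -0.001, 0, 0.011, 0], [0, 0, 0, -0.001, 0, 0.014, 0], [0, 0, 0, -0.001, 0, 0.0155, 0], [0, 0, 0, -0.001, 0, 0.016, 0], [0, 0, 0, -0.001, 0, 0.016, 0], [0, 0, 0, -0.001, 0, 0.016, 0]]]'
```

```text
clock: 22.6
position: [0.5466, -0.0958, 0.0919]
ee_rot: [0.707, 0.707, 0.0, 0.0]
ft_force: [0.7, -0.1, -0.7]
grip_width: 0.156
grasp_force: 39.3
```

```bash
python3 -m jog '[[[0, 0, 0, 0, 0, 0.001, 0], [0, 0, 0, 0, 0, 0.001, 0], [0, 0, 0, 0, 0, 0.001, 0.6], [0, 0, 0, 0, 0, 0.001, 0.6], [0, 0, 0, 0, 0, 0.001, 0.6], [0, 0, 0, 0, 0, 0.001, 0.6], [0, 0, 0, 0, 0, -0.03, 0.6], [0, 0, 0, 0, 0, -0.07, 0.6], [0, 0, 0, -0.04, -0.036, -0.07, 0.6], [0, 0, 0, -0.08, -0.071, -0.07, 0.6], [0, 0, 0, -0.12, -0.107, -0.07, 0.6], [0, 0, 0, -0.16, -0.142, -0.07, 0.6], [0, 0, 0, -0.2, -0.178, -0.07, 0.6], [0, 0, 0, -0.222, -0.1976, -0.07, 0.6], [0, 0, 0, -0.222, -0.1976, -0.07, 0.6], [0, 0, 0, -0.222, -0.1976, -0.07, 0.6]]]'; python3 - <<'E'
from h import *
ims={c:manip.camera(c) for c in K}
m=mask(ims["top"],"copper",proj("top",[.547,-.096,.08])[0]);r=cv2.minAreaRect(np.argwhere(m)[:,::-1].astype(np.float32));print(r,ray("top",r[0],.083))
cv2.imwrite("pics/s3.png",np.hstack([cv2.resize(ims["side"][150:310,200:340],None,fx=2.8,fy=2.8,interpolation=2),cv2.resize(ims["top"][120:280,270:410],None,fx=2.8,fy=2.8,interpolation=2)]))
E
```

```text
clock: 24.6
position: [0.3495, -0.3172, 0.1619]
ee_rot: [0.707, 0.707, 0.0, 0.0]
ft_force: [-0.3, -0.1, -0.1]
grip_width: 0.602
grasp_force: 0.0
((304.59881591796875, 151.40623474121094), (36.29418182373047, 13.744916915893555), 10.954063415527344) [ 0.55153107 -0.0992779 ]
```

View pics/s3.png

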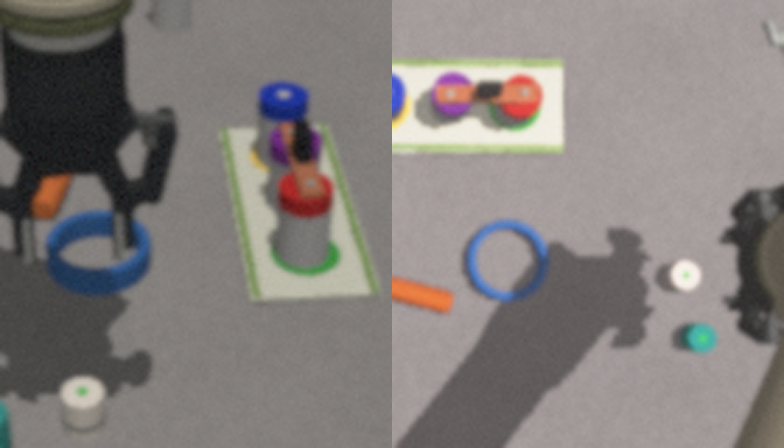

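The bar lies flat across red and purple at (487,93) in the right half. I'll refine the logger position from its green top dot, at side pixel (229.4,289.8) and top pixel (374.6,218.2).

```bash
python3 - <<'E'
from h import *
print(ray("side",(229.4,289.8),.036),ray("top",(374.6,218.2),.036))
E
```

```text
[ 0.34914426 -0.31283726] [ 0.3490084  -0.31183048]
```

```bash
python3 -m jog '[[[0, 0, 0, 0.0045, 0, 0.04, 0.6], [0, 0, 0, 0.0045, 0, 0.08, 0.6], [0, 0, 0, 0.0045, 0, 0.115, 0.6], [0, 0, 0, 0.0045, 0, 0.14, 0.6], [0, 0, 0, 0.0045, 0, 0.15, 0.6], [0, 0, 0, 0.0045, 0, 0.15, 0.6], [0, 0, 0, 0.0045, 0, 0.15, 0.2], [0, 0, 0, 0.0045, 0, 0.15, 0.2], [0, 0, 0, 0.0045, 0, 0.15, 0.2], [0, 0, 0, 0.0045, 0, 0.15, 0.2], [0, 0, 0, 0.0045, 0, 0.15, 0.2], [0, 0, 0, 0.0045, 0, 0.15, 0.2]]]' 25
```

```text
clock: 26.2
position: [0.3497, -0.3138, 0.013]
ee_rot: [0.707, 0.707, 0.0, 0.001]
ft_force: [-0.3, 1.9, 6.9]
grip_width: 0.367
grasp_force: 24.9
```

```bash
python3 -m jog '[[[0, 0, 0, 0, 0, -0.03, 0.2], [0, 0, 0, 0, 0, -0.07, 0.2], [0, 0, 0, 0, 0, -0.11, 0.2], [0, 0, 0, 0.03, 0.018, -0.14, 0.2], [0, 0, 0, 0.075, 0.046, -0.14, 0.2], [0, 0, 0, 0.12, 0.073, -0.14, 0.2], [0, 0, 0, 0.165, 0.101, -0.14, 0.2], [0, 0, 0, 0.21, 0.128, -0.14, 0.2], [0, 0, 0, 0.255, 0.156, -0.14, 0.2], [0, 0, 0, 0.295, 0.18, -0.14, 0.2], [0, 0, 0, 0.32, 0.196, -0.14, 0.2], [0, 0, 0, 0.3275, 0.2003, -0.13, 0.2], [0, 0, 0, 0.3275, 0.2003, -0.115, 0.2], [0, 0, 0, 0.3275, 0.2003, -0.1, 0.2], [0, 0, 0, 0.3275, 0.2003, -0.09, 0.2], [0, 0, 0, 0.3275, 0.2003, -0.083, 0.2], [0, 0, 0, 0.3275, 0.2003, -0.08, 0.2], [0, 0, 0, 0.3275, 0.2003, -0.0785, 0.2], [0, 0, 0, 0.3275, 0.2003, -0.0785, 0.2], [0, 0, 0, 0.3275, 0.2003, -0.0785, 0.2]]]'
```

```text
clock: 28.7
position: [0.5497, 0.0143, 0.091]
ee_rot: [0.707, 0.707, 0.0, 0.0]
ft_force: [-1.3, -0.5, 6.4]
grip_width: 0.365
grasp_force: 25.4
```

```bash
python3 -m jog '[[[0, 0, 0, 0, 0, 0, 0.6], [0, 0, 0, 0, 0, 0, 0.6], [0, 0, 0, 0, 0, 0, 0.6], [0, 0, 0, 0, 0, 0, 0.6], [0, 0, 0, 0, 0, -0.03, 0.6], [0, 0, 0, 0, 0, -0.07, 0.6], [0, 0, 0, 0, 0, -0.12, 0.6], [0, 0, 0, 0.06, 0, -0.13, 0.6], [0, 0, 0, 0.12, -0.02, -0.13, 0.6], [0, 0, 0, 0.18, -0.06, -0.13, 0.6], [0, 0, 0, 0.24, -0.1, -0.13, 0.6], [0, 0, 0, 0.3, -0.1, -0.13, 0.6], [0, 0, 0, 0.32, -0.1, -0.13, 0.6], [0, 0, 0, 0.32, -0.1, -0.13, 0.6], [0, 0, 0, 0.32, -0.1, -0.13, 0.6]]]'; python3 - <<'E'
from h import *
ims={c:manip.camera(c) for c in K}
locate("red",(.546,-.133),.023,.062,.078,ims=ims)
locate("purple",(.549,-.0595),.023,.062,.078,ims=ims)
locate("blue",(.551,.0155),.023,.062,.078,ims=ims)
locate("white",(.55,.0145),.016,.078,.114,ims=ims,w=10)
locate("black",(.4745,.312),.023,.054,.07,ims=ims,w=12)
cv2.imwrite("pics/s4.png",np.hstack([cv2.resize(ims["side"][150:270,250:350],None,fx=4,fy=4,interpolation=2),cv2.resize(ims["top"][105:205,240:340],(400,480),interpolation=2)]))
E
```

```text
clock: 30.58
position: [0.4494, 0.3336, 0.22]
ee_rot: [0.707, 0.707, -0.0, 0.0]
ft_force: [0.2, -0.2, -0.1]
grip_width: 0.596
grasp_force: 0.0
red top [ 0.5446 -0.1328] area 120 exp 196
red side [ 0.5426 -0.1321] area 203 exp 287
purple top [ 0.5319 -0.0589] area 26 exp 193
purple side [ 0.5316 -0.0614] area 39 exp 251
blue top [0.5402 0.0066] area 28 exp 191
blue side [0.5496 0.0099] area 111 exp 221
white top [0.557  0.0181] area 223 exp 117
white side [0.5544 0.0457] area 54 exp 202
black top [0.475  0.3131] area 93 exp 196
black side [0.4727 0.311 ] area 96 exp 140
```

View pics/s4.png

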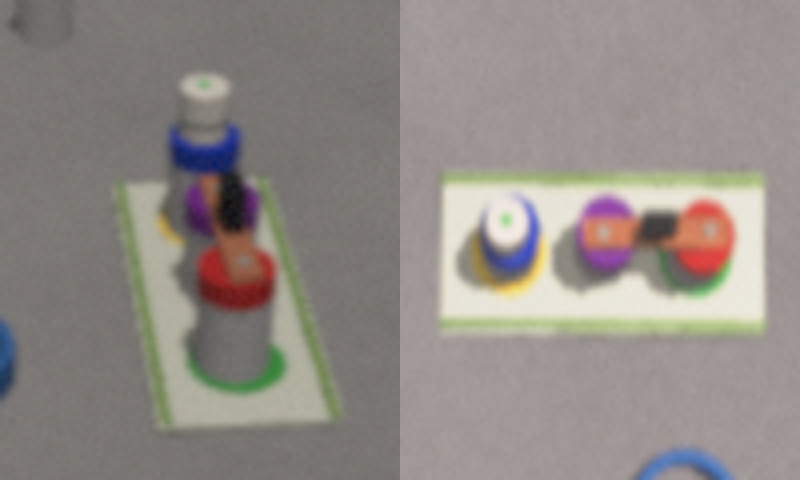

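The string looks complete: the logger stands upright on blue, with its dot at (204,84) in the left half and (506,218) in the right. I'll check its centring from the dot, then hand in.

```bash
python3 - <<'E'
from h import *
a=ray("side",(301,171),.114);b=ray("top",(266.5,150.4),.114);print(a,b)
if all(np.hypot(*(p-[.550,.0146]))<.008 for p in(a,b)): print(manip.hand_in())
E
```

```text
[0.54850323 0.0161281 ] [0.55014931 0.01539951]
the job is handed in; nothing more can be done
None
```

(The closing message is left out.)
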